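# Hang the tool bracket on the slotted rack

### The arm

A 6-joint arm with a two-finger parallel gripper is mounted at the origin on a cart in front of the work surface, level with it; the furniture and walls round the work are solid. World frame = base frame: x ahead of the robot, y to its left, z up, the work surface at z = 0. Lengths are in m, angles in rad, forces in N, time in s.
With the tool pointing down it reaches from about 0.4 to 0.825 m from the base axis. Payload 7 kg.
Tool frame: the origin (TCP) lies between the finger pads; the fingertips stand 22 mm ahead of it and the grasp point (between the pads) lies 3 mm ahead of it; z points along the fingers, y is the direction in which the jaws open and shut (so a half turn about z gives the same grasp; the last joint's range is limited). The gripper opens to 88 mm and grips with 3 to 60 N. Pads are 19 mm wide; open, the fingers measure 130 mm over their backs; the gripper's body (78 mm by 193 mm) begins 47 mm behind the grasp point.
Start: joints at [1.575, 0.359, 0.012, 0, -1.224, -0.288], TCP at [0.189, 0.648, 0.249] pointing down, gripper open.
Joint ranges: [-3.07, 3.07], [-1.43, 2.12], [-1.02, 1.25], [-3.03, 1.67], [-3.05, -0], [-3.03, 3.03]. Speed limits (rad/s): [2.39, 2.39, 3.01, 3.14, 3.14, 3.14].

### API

Orientations are given as [roll, pitch, yaw] about the fixed x, y, z axes, in that order (R = Rz(yaw) Ry(pitch) Rx(roll)).
In Python, from station import * gives the robot as it stands. The module is installed in compiled form; this text tells all that it offers.
- The arm moves only by the tool move_arm, never from a script. Its argument "rows" is a list of rows, each an object with "delta_rot": the turn, a rotation vector about the world's x, y, z in degrees, a list of three; "delta_pos": the shift along the world's x, y, z in cm, a list of three; "hand": the finger opening in cm, from 0 to 8.76. A call has exactly 10 rows; each row shifts and turns the commanded pose from where the row before left it; what a row does not reach is not made up. A row lasts 1/10 s, in which the tool goes at most 50 mm and 8.59 degrees, less where a joint would pass 70% of its speed; a pose out of reach is approached as far as the arm can. A call is refused whole if a number of a shift passes 5 or a number of a turn 8.59, either way. A call with a gripper value outside its range is refused whole. The fingers move at their own pace and stop on an object; "force" is the grip in N (left out, the last holds). Time passes only in rows, so rows that do not move let the fingers close, or fill a call up. It gives the time, the measured TCP pose, the force and the opening at its end, in the units of the state.
- get_state(): the state, without advancing time (a new reading comes with each control period).
- grab_frame(name): name is "side" or "top" or "wrist"; returns the picture (480x640x3 uint8, blue, green, red); there is no depth.
- camera_info(name): a dict with "camera_matrix" (3x3 intrinsics, pixels), "world_from_camera" (4x4, takes a point from camera to world coordinates); the wrist camera has in their place "T_tool_cam" (4x4, takes a point from camera to tool coordinates, whose origin is the TCP and whose axes are the flange's). Camera axes: x right, y down, z forward; pixel columns grow to the right and rows downward; lengths in m; the calibration is good to about 2 mm. The wrist camera is an equidistant fisheye: a pixel r from the principal point sees the ray r / f radians off the axis. A picture is of the moment at which its call begins: read the wrist's pose just before it. camera_info takes no time and is no camera call.
- job_done(): hands the job in, once; it reports no verdict.
The state is a dict: "t": time; "q": joint angles; "qd": joint speeds; "joint_efforts": joint torques, N m; "eef_pos": TCP position; "ee_rot": TCP orientation; "force": force on the tool from outside, world axes, zero at the start; "moment": the same for the moment, N m; "width": finger opening in m.
Only numpy, scipy, OpenCV 4.12 (cv2) and the standard library are available. Lean on these libraries where they do the work, as an engineer would, in place of code of your own. Each camera call takes 0.05 s, during which the arm holds its last target.

### The job

Take the loose comb-shaped tool bracket and hang it on the slotted rack: put its two hooked tabs through the two slots, then push it down until the spring catch has snapped over it and it sits fully home. The slotted strips are set up to a centimetre higher or lower each time, so feel for the slots and for the stop with a light hand instead of forcing it; let go of the bracket at the end and leave the other things where they are.

Things in the scene. Friction and masses are not known exactly. Their poses are not given: they have to be found in the camera images.
- rack: Rack fixed to the bench: dark foot 79x156x12 mm, two posts (y -50, +50, top 136 mm), before each an aluminium strip 30 mm wide, 106 tall, 4 thick, hollow behind, with one slot 9 mm wide (y), 30 tall (z). Origin: on the bench, midway between the strips, in the plane of their front faces. x to the back (tabs enter along +x), y left, z up. Keep the bracket-rack contact force under 40 N.
- rack_slots (a point): Point midway between the slots, in the strips' front plane, at mid height of the slots for the MIDDLE setting: rack z 114 mm (slots 99 to 129, strips 30 to 136). Strips, catch and seat are clamped on the posts together, at a height that no pose tells: up to 10 mm above or below the middle setting. They do not shift under working forces.
- rack_home (a point): Where the bracket's origin lies when fully home, at the MIDDLE setting: rack (0, 0, 55 mm). The true home height is 45 to 65 mm, by the setting of the strips. Necks then rest on the slot bottoms, the back face on the strips. The tabs enter with the bracket's origin 16 to 20 mm above its home height. It hangs with up to 3 mm play.
- bracket: Loose grey-painted metal bracket, about 0.25 kg, standing on its flat comb shelf. Origin: middle of the back face, at the underside; x backwards (the way the tabs point), y left, z up. Back plate x -4 to 0 mm, 130 wide, 62 tall; shelf 5 thick, x -76 to 0. A bead across the back, z 12 to 20 mm, 6 mm proud, round below and flat on top, works catch and seat.
- bracket_grip (a point): Grip point in the upright web in the bracket's middle, at bracket (-34, 0, 56) mm. The web is gripped from above across its 12 mm thickness (y -6 to 6); it reaches from x -58 to -4 and z 5 to 78 mm; the shelf's top is at z 5.
- bracket_tabs (a point): Point midway between the two hooked steel tabs, at bracket (0, 0, 41) mm. Tabs at y -50 and +50, 5 mm thick: neck z 44 to 54 from x 0 to 11.5; hook at its end, x 5.5 to 11.5, from z 54 down to 28: 26 mm tall, so it passes a slot with 2 mm above and below. Gap between back face and hook 5.5 mm (strip 4 mm).
- catch (a joint): Spring catch, a brass bar between the strips, bevelled above, flat below. Value in m: 0 sprung out, up to 0.008 pressed back. As the bracket is pushed down (about 5 to 15 N), its bead presses the catch back 3 to 5 mm from about 15 mm above home; only 1 to 2 mm above home it springs out to 0 over the bead and locks it. A hard stop follows at home.
- seat (a joint): Spring seat, a steel block under the catch, between the strips. Value in m: 0 up, grows as it is pressed down (takes 6 to 9 N). The bead meets it 4 mm above home; it reads about 0.004 at home, and 0.002 to 0.003 once let go, as it lifts the bracket 1 to 2 mm, up against the catch. 0 while the bracket is higher up.
- bench_block: bystander: steel block 60 x 60 x 18 mm, origin at the middle of its underside
- wax_lump: bystander: wax lump 41 x 50 x 19 mm, origin at the middle of its underside
- borax_dish: bystander: white dish, 62 mm across, 18 mm high, origin at the middle of its underside
- charcoal_block: bystander: black block 60 x 100 x 28 mm, origin at the middle of its underside
- loupe: bystander: folded magnifier 24 x 32 x 19 mm, origin at the middle of its underside

How it is judged:
On the way:
1. both tabs are through the slots, the bracket still raised (x of bracket in the frame of rack between -0.004 and 0.004 m and y of bracket in the frame of rack between -0.006 and 0.006 m and z of bracket in the frame of rack between 0.056 and 0.092 m and value of joint seat below 0.001 m), for 0.1 s.
At the end, for the whole second after the job is handed in: The bracket hangs on the rack, let go and at rest: origin within 5 mm of rack x = 0 and y = 0, 42 to 68 mm above the bench, the seat pressed down by it (over 1.2 mm), the catch sprung out again above its bead (under 1.5 mm), upright and square to the rack within 0.12 rad (x of bracket in the frame of rack between -0.005 and 0.004 m and y of bracket in the frame of rack between -0.005 and 0.005 m and z of bracket in the frame of rack between 0.042 and 0.068 m and value of joint seat above 0.0012 m and value of joint catch below 0.0015 m and angle between the z axis of bracket and the z axis of rack, either way round below 0.12 rad and angle between the x axis of bracket and the x axis of rack, either way round below 0.12 rad and linear speed of bracket below 0.02 m/s); the robot touches nothing.
It fails at once if the bracket is forced against the rack with more than 40 N (contact force between bracket and rack above 40 N).
It fails at once if a bystander is shifted more than 30 mm (distance of any of bench_block, wax_lump, borax_dish, charcoal_block, loupe from where it was at the start of the episode above 0.03 m).
It also fails if it takes over 58 s, if anything falls off the work surface, if the arm or the gripper's body presses on something with over 40 N, if the wrist force passes 120 N, or if a joint passes its speed limit or range.

## Working session

There is one attempt and no reset: what is moved stays moved. The work goes in short steps, Python scripts to look and compute and a tool call to move; the robot and the scene stay as the last step left them, time stands still between calls to the robot, and variables do not carry over. Pictures are saved under pics/ and viewed, and the job is handed in when it is done.

Besides the shell and the picture viewer there is one more tool, called after "Request:" as name(argument=value, ...) on one line, values as JSON. move_arm: Moves the arm, as the interface text tells. Its arguments: {"type":"object","properties":{"rows":{"type":"array"},"force":{"type":"number"}},"required":["rows"]}

```bash
mkdir -p pics
python3 - <<'E'
from station import *
import cv2, numpy as np
for n in ("side","top","wrist"):
    if n=="wrist": print(get_state())
    cv2.imwrite(f"pics/{n}0.png",grab_frame(n)); 
    c=camera_info(n)
    for k,v in c.items(): print(n,k,np.round(v,4).tolist() if not isinstance(v,str) else v)
E
```

```text
side camera_matrix [[563.0727, 0.0, 324.2975], [0.0, 563.0727, 250.7064], [0.0, 0.0, 1.0]]
side world_from_camera [[-0.9746, -0.1389, 0.1757, 0.3597], [-0.2239, 0.6291, -0.7444, 0.7857], [-0.0071, -0.7648, -0.6442, 0.8037], [0.0, 0.0, 0.0, 1.0]]
top camera_matrix [[528.8436, 0.0, 316.6842], [0.0, 528.8436, 226.691], [0.0, 0.0, 1.0]]
top world_from_camera [[-0.5112, -0.8341, 0.2073, 0.3642], [-0.8594, 0.4979, -0.1158, 0.0757], [-0.0066, -0.2374, -0.9714, 1.0747], [0.0, 0.0, 0.0, 1.0]]
{'t': 0.1, 'q': array([ 1.57507822e+00,  3.59321537e-01,  1.11630232e-02, -3.09648983e-04,
       -1.22407870e+00, -2.88105728e-01]), 'qd': array([ 0.00050174, -0.00226135,  0.00249781,  0.00136792, -0.00125402,
        0.00073343]), 'joint_efforts': array([-2.76728402e-03, -5.84166241e+01,  2.93752223e+01,  7.01568246e+00,
        1.01747538e-02, -5.72228737e-05]), 'eef_pos': array([0.18892504, 0.64761294, 0.24771754]), 'ee_rot': array([ 3.14012843e+00, -1.30339737e-04, -2.83929175e-01]), 'force': array([ 0.23186405, -0.18104395,  0.46467638]), 'moment': array([ 0.02103653, -0.02746222,  0.02474942]), 'width': 0.08738258826695722}
wrist camera_matrix [[371.6483, 0.0, 312.7573], [0.0, 371.6483, 245.0188], [0.0, 0.0, 1.0]]
wrist T_tool_cam [[0.0004, -0.9587, -0.2845, 0.0782], [1.0, 0.0005, -0.0002, 0.0005], [0.0003, -0.2845, 0.9587, -0.1356], [0.0, 0.0, 0.0, 1.0]]
```

View pics/side0.png

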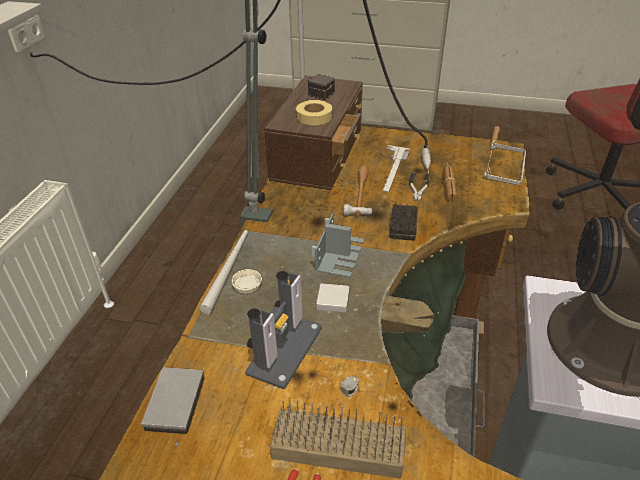

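View pics/top0.png

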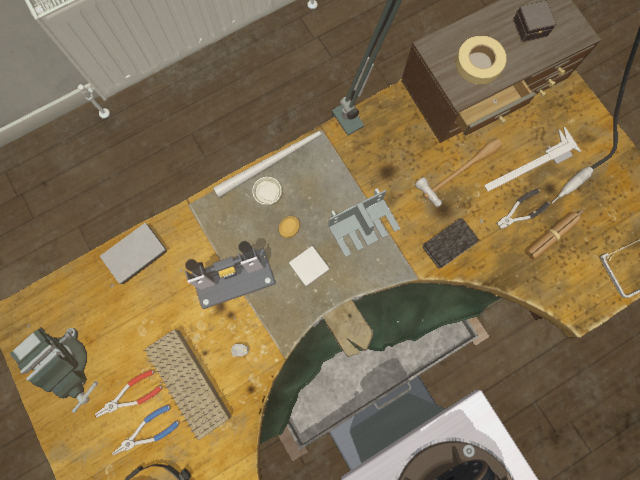

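View pics/wrist0.png

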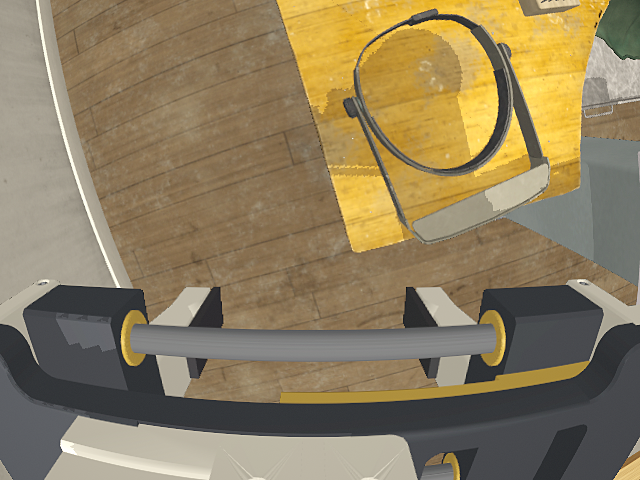

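Run:
```python
import cv2
t=cv2.imread("pics/top0.png"); s=cv2.imread("pics/side0.png")
cv2.imwrite("pics/tb.png",cv2.resize(t[175:275,310:420],None,fx=7,fy=6*7/6,interpolation=2)[:,:770][:600] if 0 else cv2.resize(t[180:265,320:410],None,fx=7,fy=7,interpolation=2))
cv2.imwrite("pics/tr.png",cv2.resize(t[230:315,175:285],None,fx=7,fy=7,interpolation=2))
cv2.imwrite("pics/sb.png",cv2.resize(s[205:285,300:375],None,fx=7,fy=7,interpolation=2))
cv2.imwrite("pics/sr.png",cv2.resize(s[265:390,235:345],None,fx=4.8,fy=4.8,interpolation=2))
```

```text
(no output)
```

View pics/tb.png

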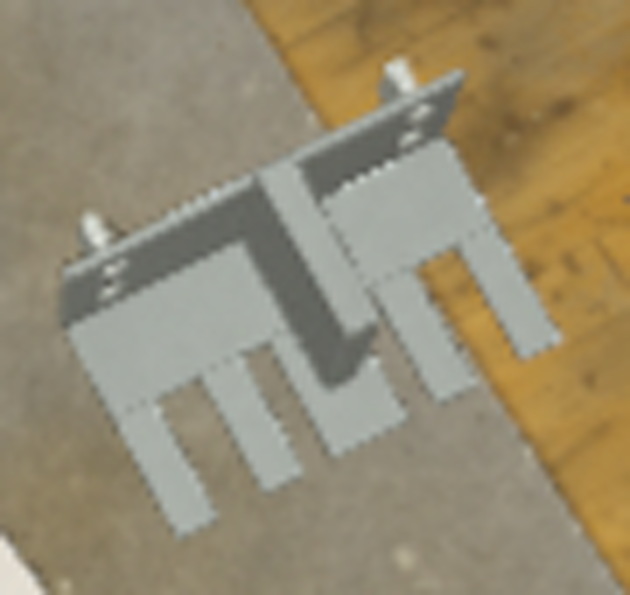

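View pics/tr.png

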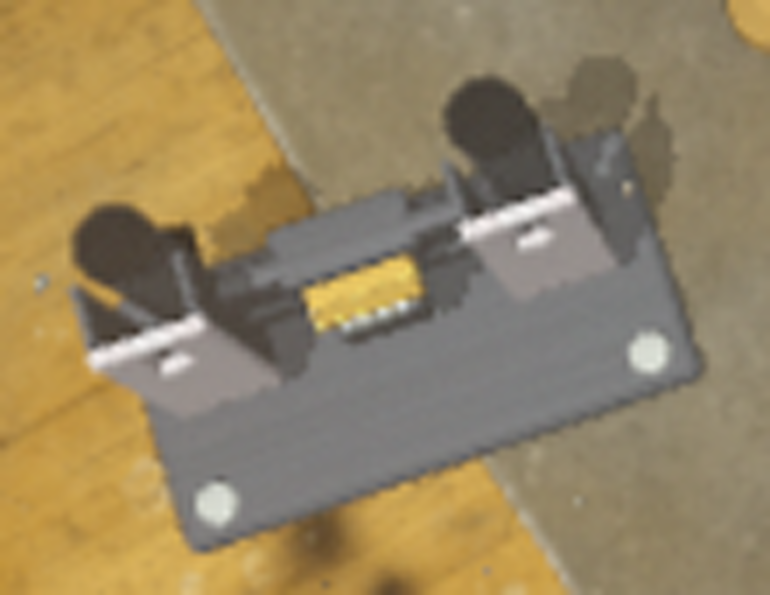

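View pics/sb.png

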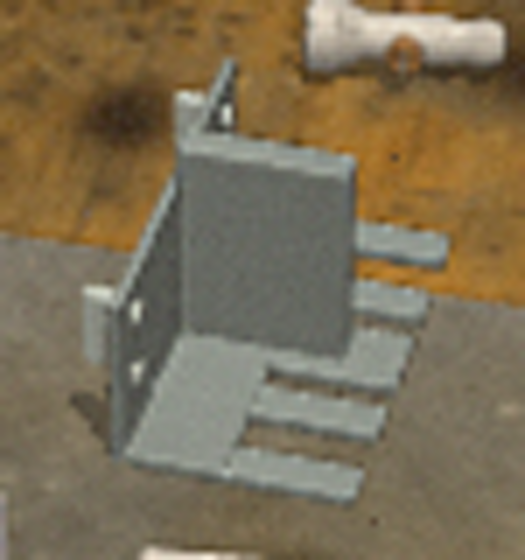

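View pics/sr.png

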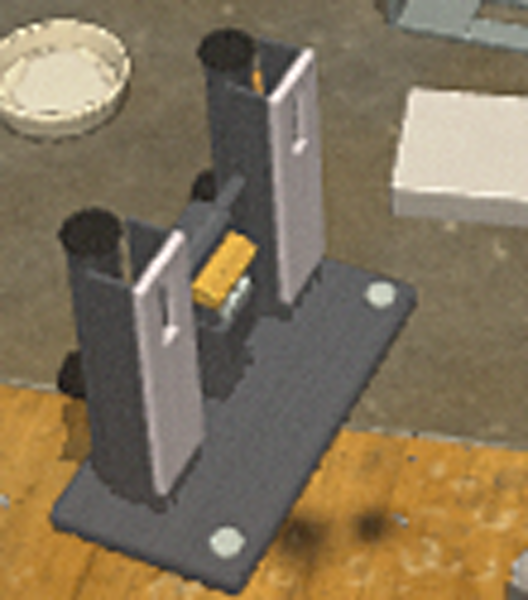

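```bash
cat > h.py <<'E'
from station import *
import numpy as np, cv2
from scipy.optimize import least_squares
from scipy.spatial.transform import Rotation as R
C={n:camera_info(n) for n in("side","top","wrist")}
def proj(n,P):
    c=C[n];T=np.linalg.inv(c["world_from_camera"]);p=(T[:3,:3]@np.asarray(P).T).T+T[:3,3]
    q=(np.asarray(c["camera_matrix"])@p.T).T;return q[:,:2]/q[:,2:]
def uncrop(p,s,o): return (np.asarray(p)+.5)/s-.5+np.array(o)
def W(p,P): # p x,y,yaw, P in m
    c,s=np.cos(p[2]),np.sin(p[2]);P=np.asarray(P,float)
    return np.c_[p[0]+c*P[:,0]-s*P[:,1],p[1]+s*P[:,0]+c*P[:,1],P[:,2]]
E
cat > fit.py <<'E'
from h import *
bt=[((65,272),(0,65,62)),((462,70),(0,-65,62)),((182,536),(-76,65,5)),((562,342),(-76,-65,5)),((68,328),(-4,65,5)),((445,138),(-4,-65,5))]
bs=[((115,455),(-2,65,0)),((360,500),(-76,65,0)),((118,303),(-2,65,62)),((232,62),(-2,-65,62)),((350,355),(-58,6,5)),((448,240),(-76,-65,5)),((355,160),(-58,0,78))]
A=np.array
def mk(l,s,o): return uncrop(A([a for a,_ in l]),s,o),A([b for _,b in l])/1000
ut,Pt=mk(bt,7,(320,180));us,Ps=mk(bs,7,(300,205))
f=lambda p:np.r_[(proj("top",W(p,Pt))-ut).ravel(),(proj("side",W(p,Ps))-us).ravel()]
r=least_squares(f,[.45,.3,0.],loss="soft_l1");print("bracket",r.x,np.degrees(r.x[2]));print(np.round(f(r.x).reshape(-1,2),1).tolist())
rt=[((92,365),(0,65,136)),((208,322),(0,35,136)),((462,243),(0,-35,136)),((575,198),(0,-65,136))]
rs=[((138,292),(0,65,136)),((187,235),(0,35,136)),((273,98),(0,-35,136)),((315,52),(0,-65,136)),((160,495),(0,65,30)),((203,450),(0,35,30)),((282,305),(0,-35,30)),((325,265),(0,-65,30))]
ft=[((195,550),(0,78,12)),((703,372),(0,-78,12))]; fs=[((240,580),(0,78,12)),((415,290),(0,-78,12))]
ut,Pt=mk(rt,7,(175,230));us,Ps=mk(rs,4.8,(235,265));uf,Pf=mk(ft,7,(175,230));ug,Pg=mk(fs,4.8,(235,265))
def f(p):
    dh=A([0,0,p[3]]);dx=A([p[4],0,0])
    return np.r_[(proj("top",W(p,Pt+dh))-ut).ravel(),(proj("side",W(p,Ps+dh))-us).ravel(),(proj("top",W(p,Pf+dx))-uf).ravel(),(proj("side",W(p,Pg+dx))-ug).ravel()]
r=least_squares(f,[.5,.1,0,0,-.05],loss="soft_l1");print("rack",r.x,np.degrees(r.x[2]));print(np.round(f(r.x).reshape(-1,2),1).tolist())
# bystanders rough: rays at z
def ray(n,u,z):
    c=C[n];T=c["world_from_camera"];d=T[:3,:3]@np.linalg.inv(c["camera_matrix"])@A([u[0],u[1],1]);return T[:3,3]+d*(z-T[2,3])/d[2]
for nm,u in dict(dish=(267,190),wax=(289,226),white=(309,266),char=(451,243),loupe=(239,350),steel=(133,252),tubeL=(217,192),tubeR=(320,135),lampbase=(347,112),hammer=(428,190)).items(): print(nm,np.round(ray("top",u,.02),3))
E
python3 fit.py
```

```text
bracket [ 0.57916604 -0.13934034 -0.05270531] -3.0197919527353334
[[0.0, -0.1], [0.6, -0.5], [0.3, 0.9], [1.0, -0.1], [0.1, 0.5], [0.6, -0.3], [0.3, 1.3], [-0.9, 1.2], [-0.6, 0.7], [-0.2, -1.0], [-0.9, 1.0], [0.5, -0.9], [-0.2, 0.7]]
rack [ 0.58288938  0.14973332 -0.19825913 -0.00322814 -0.03500372] -11.359411125077752
[[0.3, 0.3], [-0.2, 0.9], [0.7, -0.6], [0.3, 0.4], [0.2, 0.6], [-1.1, -0.1], [0.3, 1.4], [-0.7, 0.1], [0.3, 0.1], [-0.4, -3.0], [1.0, -0.1], [-0.8, -2.7], [-1.1, 0.7], [0.5, 0.2], [-1.3, 0.2], [0.3, -1.7]]
dish [ 0.71  -0.001  0.02 ]
wax [ 0.62  -0.002  0.02 ]
white [0.527 0.005 0.02 ]
char [ 0.42  -0.267  0.02 ]
loupe [0.455 0.206 0.02 ]
steel [0.735 0.298 0.02 ]
tubeL [0.76  0.091 0.02 ]
tubeR [ 0.76 -0.16  0.02]
lampbase [ 0.776 -0.237  0.02 ]
hammer [ 0.538 -0.29   0.02 ]
```

Request:
move_arm(rows=[{"delta_rot": [0, 0, 0.5], "delta_pos": [2, -3.5, 0.5], "hand": 8.76}, {"delta_rot": [0, 0, 0.5], "delta_pos": [2, -3.5, 0.5], "hand": 8.76}, {"delta_rot": [0, 0, 0.5], "delta_pos": [2, -3.5, 0.5], "hand": 8.76}, {"delta_rot": [0, 0, 0.5], "delta_pos": [2, -3.5, 0.5], "hand": 8.76}, {"delta_rot": [0, 0, 0.5], "delta_pos": [2, -3.5, 0.5], "hand": 8.76}, {"delta_rot": [0, 0, 0.5], "delta_pos": [2, -3.5, 0.5], "hand": 8.76}, {"delta_rot": [0, 0, 0.5], "delta_pos": [2, -3.5, 0.5], "hand": 8.76}, {"delta_rot": [0, 0, 0.5], "delta_pos": [2, -3.5, 0.5], "hand": 8.76}, {"delta_rot": [0, 0, 0.5], "delta_pos": [2, -3.5, 0.5], "hand": 8.76}, {"delta_rot": [0, 0, 0.5], "delta_pos": [2, -3.5, 0.5], "hand": 8.76}])

```text
t: 1.15
eef_pos: [0.3894, 0.2964, 0.2988]
ee_rot: [-3.141, 0.0, -0.196]
force: [1.1, 0.7, -1.0]
width: 0.0876
```

Request:
move_arm(rows=[{"delta_rot": [0, 0, 0], "delta_pos": [1.5, -2.5, 0.2], "hand": 8.76}, {"delta_rot": [0, 0, 0], "delta_pos": [1.5, -2.5, 0.2], "hand": 8.76}, {"delta_rot": [0, 0, 0], "delta_pos": [1.5, -2.5, 0.2], "hand": 8.76}, {"delta_rot": [0, 0, 0], "delta_pos": [1.5, -2.5, 0.2], "hand": 8.76}, {"delta_rot": [0, 0, 0], "delta_pos": [1.5, -2.5, 0.2], "hand": 8.76}, {"delta_rot": [0, 0, 0], "delta_pos": [1, -1.5, 0], "hand": 8.76}, {"delta_rot": [0, 0, 0], "delta_pos": [0.5, -1, 0], "hand": 8.76}, {"delta_rot": [0, 0, 0], "delta_pos": [0, 0, 0], "hand": 8.76}, {"delta_rot": [0, 0, 0], "delta_pos": [0, 0, 0], "hand": 8.76}, {"delta_rot": [0, 0, 0], "delta_pos": [0, 0, 0], "hand": 8.76}])

```text
t: 2.15
eef_pos: [0.4787, 0.1485, 0.3085]
ee_rot: [-3.142, 0.0, -0.196]
force: [-0.4, -0.2, 0.4]
width: 0.0878
```

Run:
```python
from h import *
s=get_state();np.savez("w1.npz",p=s["eef_pos"],r=s["ee_rot"]);print(s["eef_pos"],s["ee_rot"])
cv2.imwrite("pics/w1.png",grab_frame("wrist"))
```

```text
[0.47867902 0.14851813 0.30849476] [-3.14153430e+00  1.75123914e-04 -1.95888200e-01]
```

View pics/w1.png

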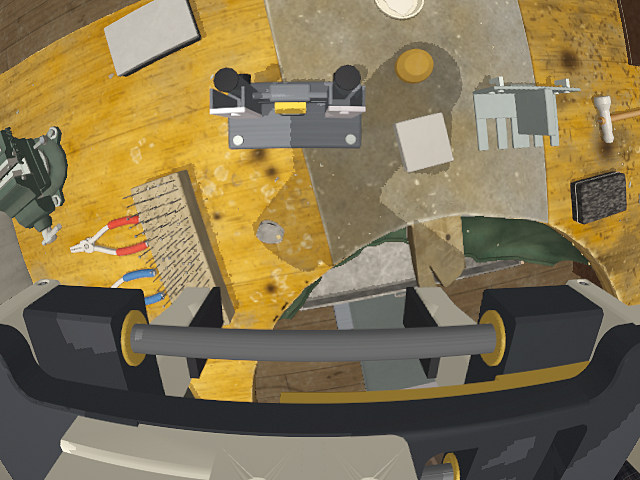

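Run:
```python
import cv2
t=cv2.imread("pics/w1.png")
cv2.imwrite("pics/w1r.png",cv2.resize(t[62:157,205:375],None,fx=4.7,fy=4.7,interpolation=2))
cv2.imwrite("pics/w1b.png",cv2.resize(t[65:160,465:585],None,fx=6,fy=6,interpolation=2))
```

```text
(no output)
```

View pics/w1r.png

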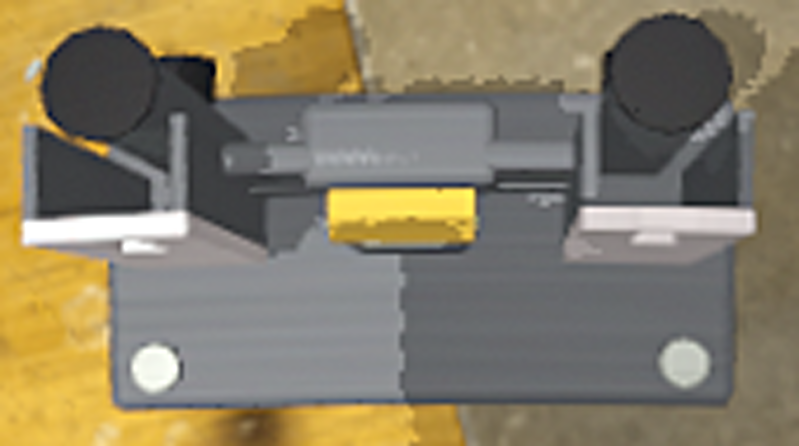

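View pics/w1b.png

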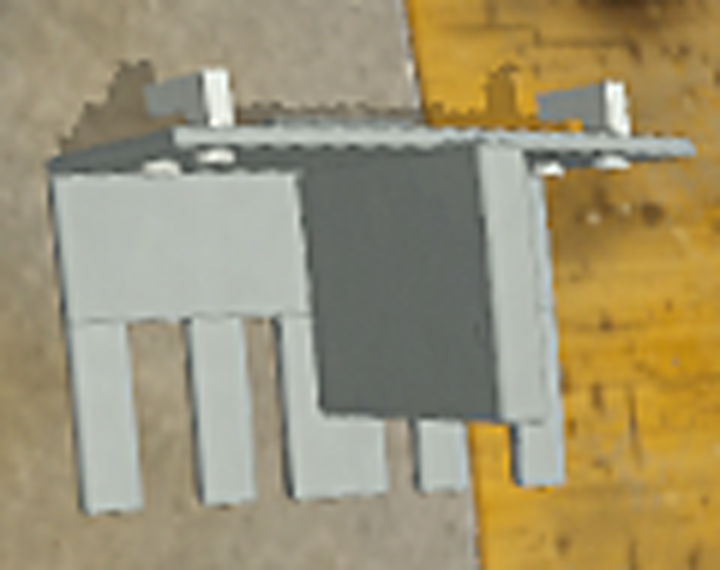

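```bash
cat >> h.py <<'E'
def projw(p,r,P):
    Rt=R.from_euler("xyz",r).as_matrix();T=C["wrist"]["T_tool_cam"];K=C["wrist"]["camera_matrix"]
    X=(np.asarray(P)-p)@Rt; X=(X-T[:3,3])@T[:3,:3]
    th=np.arctan2(np.hypot(X[:,0],X[:,1]),X[:,2]);ph=np.arctan2(X[:,1],X[:,0])
    return np.c_[K[0,2]+K[0,0]*th*np.cos(ph),K[1,2]+K[1,1]*th*np.sin(ph)]
E
cat > fit2.py <<'E'
from h import *
exec(open("fit.py").read().split("f=lambda")[0].split("import *")[1])
d=np.load("w1.npz");wp,wr=d["p"],d["r"]
bw=[((86,513),(-76,65,5)),((52,175),(-4,65,5)),((175,128),(0,65,62)),((692,145),(-2,-65,62)),((500,420),(-58,6,78)),((545,418),(-58,-6,78)),((320,413),(-58,6,5))]
uw,Pw=mk(bw,6,(465,65))
for nm,wt in (("all",(1,1,1)),("wrist",(0,0,1)),("top",(1,0,0)),("side",(0,1,0))):
    f=lambda p:np.r_[wt[0]*(proj("top",W(p,Pt))-ut).ravel(),wt[1]*(proj("side",W(p,Ps))-us).ravel(),wt[2]*(projw(wp,wr,W(p,Pw))-uw).ravel()]
    r=least_squares(f,[.58,-.14,0.],loss="soft_l1");print("bracket",nm,r.x.round(4),np.degrees(r.x[2]))
    if nm in("all","wrist"):print(np.round(f(r.x).reshape(-1,2)[-7:],1).tolist())
exec(open("fit.py").read().split("toist())\n")[0].split("rt=")[0]) if 0 else None
src=open("fit.py").read();exec("rt="+src.split("rt=",1)[1].split("def f(p)")[0])
rw=[((24,244),(0,65,136)),((187,234),(0,35,136)),((580,229),(0,-35,136)),((755,232),(0,-65,136))];fw=[((118,405),(0,78,12)),((730,403),(0,-78,12))]
uw,Pw=mk(rw,4.7,(205,62));ux,Px=mk(fw,4.7,(205,62))
for nm,wt in (("all",(1,1,1)),("wrist",(0,0,1)),("top",(1,0,0)),("side",(0,1,0))):
  def f(p):
    dh=A([0,0,p[3]]);dx=A([p[4],0,0])
    return np.r_[wt[0]*(proj("top",W(p,Pt+dh))-ut).ravel(),wt[0]*(proj("top",W(p,Pf+dx))-uf).ravel(),wt[1]*(proj("side",W(p,Ps+dh))-us)[:4].ravel(),wt[1]*(proj("side",W(p,Pg+dx))-ug).ravel(),wt[2]*(projw(wp,wr,W(p,Pw+dh))-uw).ravel(),wt[2]*(projw(wp,wr,W(p,Px+dx))-ux).ravel()]
  r=least_squares(f,[.58,.15,-.2,0,-.035],loss="soft_l1");print("rack",nm,r.x.round(4),np.degrees(r.x[2]))
  if nm in("all","wrist"):print(np.round(f(r.x).reshape(-1,2)[-6:],1).tolist())
E
python3 fit2.py
```

```text
bracket all [ 0.5802 -0.1388 -0.0523] -2.999332521992969
[[0.3, 0.6], [0.2, -0.0], [-0.1, -0.3], [0.9, 0.3], [0.8, 1.0], [1.3, 1.1], [-0.7, 0.7]]
bracket wrist [ 0.5809 -0.1382 -0.0481] -2.757997264933188
[[0.1, 0.2], [-0.3, -0.3], [-0.7, -0.7], [0.5, -0.4], [0.6, 0.4], [1.0, 0.5], [-0.9, 0.2]]
bracket top [ 0.5797 -0.1388 -0.0569] -3.262030522944182
bracket side [ 0.579  -0.1413 -0.0475] -2.7226855920845856
rack all [ 0.5823  0.1497 -0.1978 -0.0021 -0.0338] -11.33140227417901
[[-0.3, -0.4], [-0.3, -0.1], [0.8, -0.2], [-0.1, 0.0], [-2.3, 0.6], [1.4, 0.1]]
rack wrist [ 0.5823  0.1498 -0.1979 -0.0033 -0.0333] -11.340498555167617
[[-0.0, -0.2], [-0.1, 0.1], [0.7, -0.1], [-0.4, 0.2], [-2.4, 0.2], [1.3, -0.2]]
rack top [ 0.5832  0.1496 -0.2004 -0.002  -0.0345] -11.479999356009612
rack side [ 0.5819  0.1507 -0.1919 -0.0009 -0.0351] -10.993895760013764
```

Request:
move_arm(rows=[{"delta_rot": [0, 0, 1.03], "delta_pos": [0.84, -3.57, -1.9], "hand": 7}, {"delta_rot": [0, 0, 1.03], "delta_pos": [0.84, -3.57, -1.9], "hand": 7}, {"delta_rot": [0, 0, 1.03], "delta_pos": [0.84, -3.57, -1.9], "hand": 7}, {"delta_rot": [0, 0, 1.03], "delta_pos": [0.84, -3.57, -1.9], "hand": 7}, {"delta_rot": [0, 0, 1.03], "delta_pos": [0.84, -3.57, -1.9], "hand": 7}, {"delta_rot": [0, 0, 1.03], "delta_pos": [0.84, -3.57, -1.9], "hand": 7}, {"delta_rot": [0, 0, 1.03], "delta_pos": [0.84, -3.57, -1.9], "hand": 7}, {"delta_rot": [0, 0, 1.03], "delta_pos": [0.84, -3.57, -1.9], "hand": 7}, {"delta_rot": [0, 0, 0], "delta_pos": [0, 0, 0], "hand": 7}, {"delta_rot": [0, 0, 0], "delta_pos": [0, 0, 0], "hand": 7}])

```text
t: 3.2
eef_pos: [0.546, -0.1379, 0.1558]
ee_rot: [3.141, 0.002, -0.054]
force: [1.4, 0.2, 0.2]
width: 0.07
```

Run:
```python
from h import *
s=get_state();np.savez("w2.npz",p=s["eef_pos"],r=s["ee_rot"]);print(s["eef_pos"],s["ee_rot"],s["force"])
im=grab_frame("wrist")
for P in ([-58,6,78],[-58,-6,78],[0,65,62],[0,-65,62]): 
    u=projw(s["eef_pos"],s["ee_rot"],W([.580,-.139,-.052],[np.array(P)/1000]))[0];print(u);cv2.circle(im,(int(u[0]),int(u[1])),4,(0,0,255),1)
cv2.imwrite("pics/w2.png",im)
```

```text
[ 0.54602721 -0.13789162  0.15583924] [ 3.14130331e+00  1.55170079e-03 -5.39316676e-02] [1.43240505 0.24571763 0.19612109]
[301.1841066  303.37508663]
[320.10534232 303.3601262 ]
[209.63292786 209.23107144]
[411.67077205 208.85067024]
```

View pics/w2.png

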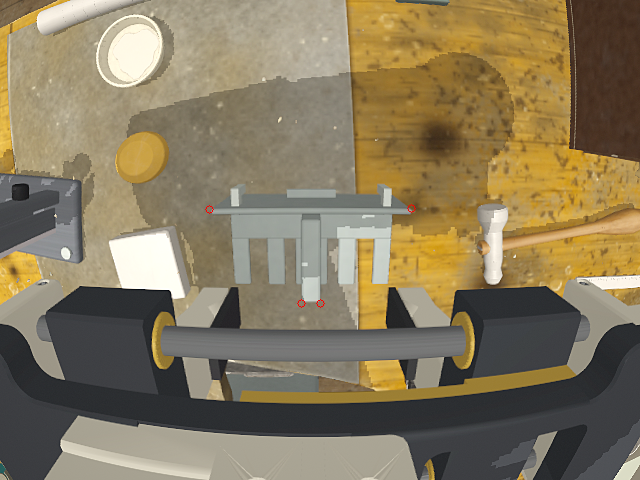

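Request:
move_arm(rows=[{"delta_rot": [0, 0, 0], "delta_pos": [0, 0.08, -2], "hand": 5}, {"delta_rot": [0, 0, 0], "delta_pos": [0, 0, -2.5], "hand": 5}, {"delta_rot": [0, 0, 0], "delta_pos": [0, 0, -2.5], "hand": 5}, {"delta_rot": [0, 0, 0], "delta_pos": [0, 0, -1.7], "hand": 4}, {"delta_rot": [0, 0, 0], "delta_pos": [0, 0, -1], "hand": 3}, {"delta_rot": [0, 0, 0], "delta_pos": [0, 0, 0], "hand": 2}, {"delta_rot": [0, 0, 0], "delta_pos": [0, 0, 0], "hand": 0.5}, {"delta_rot": [0, 0, 0], "delta_pos": [0, 0, 0], "hand": 0.5}, {"delta_rot": [0, 0, 0], "delta_pos": [0, 0, 0], "hand": 0.5}, {"delta_rot": [0, 0, 0], "delta_pos": [0, 0, 0], "hand": 0.5}], force=35)

```text
t: 4.25
eef_pos: [0.547, -0.1367, 0.0608]
ee_rot: [-3.141, -0.002, -0.053]
force: [-1.1, 1.8, 6.5]
width: 0.0117
```

Request:
move_arm(rows=[{"delta_rot": [0, 0, 0], "delta_pos": [0, 0, 0], "hand": 0.5}, {"delta_rot": [0, 0, 0], "delta_pos": [0, 0, 0], "hand": 0.5}, {"delta_rot": [0, 0, 0], "delta_pos": [0, 0, 0.5], "hand": 0.5}, {"delta_rot": [0, 0, 0], "delta_pos": [0, 0, 1], "hand": 0.5}, {"delta_rot": [0, 0, 0], "delta_pos": [0, 0, 2], "hand": 0.5}, {"delta_rot": [0, 0, 0], "delta_pos": [0, 0, 2], "hand": 0.5}, {"delta_rot": [0, 0, 0], "delta_pos": [0, 0, 2], "hand": 0.5}, {"delta_rot": [0, 0, 0], "delta_pos": [0, 0, 2], "hand": 0.5}, {"delta_rot": [0, 0, 0], "delta_pos": [0, 0, 0], "hand": 0.5}, {"delta_rot": [0, 0, 0], "delta_pos": [0, 0, 0], "hand": 0.5}])

```text
t: 5.25
eef_pos: [0.546, -0.1368, 0.1548]
ee_rot: [-3.141, -0.001, -0.053]
force: [-0.2, 0.3, -2.9]
width: 0.0117
```

Run:
```python
from h import *
s=get_state();np.savez("w3.npz",p=s["eef_pos"],r=s["ee_rot"]);print(s["eef_pos"],s["ee_rot"],s["force"],s["moment"])
cv2.imwrite("pics/w3.png",grab_frame("wrist"));cv2.imwrite("pics/s3.png",grab_frame("side"))
```

```text
[ 0.54602279 -0.13682515  0.15484355] [-3.14114060e+00 -7.53913051e-04 -5.31521215e-02] [-0.23331987  0.25718557 -2.9268953 ] [-0.03268702  0.05933647 -0.00436356]
```

View pics/w3.png

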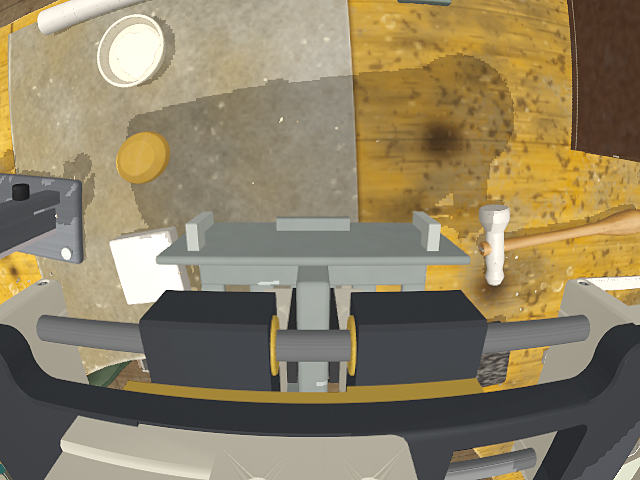

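View pics/s3.png

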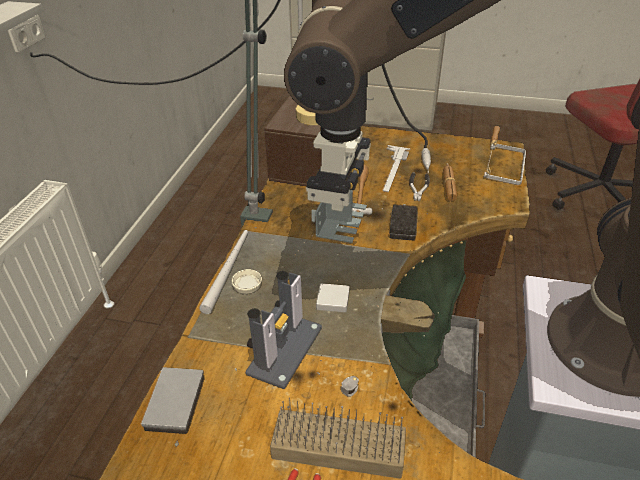

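Run:
```python
from h import *
t=cv2.imread("pics/w3.png")
d=np.load("w3.npz");p,r=d["p"],d["r"]
Q=[[0,65,62],[0,-65,62],[-4,65,62],[-4,-65,62],[11.5,52.5,54],[11.5,47.5,54],[11.5,-47.5,54],[11.5,-52.5,54],[-4,6,78],[-4,-6,78],[5.5,52.5,54],[5.5,-47.5,54]]
u=projw(p,r,W([.580,-.139,-.052],np.array(Q)/1000)+[0,0,.1548-.0608])
im=cv2.resize(t[195:285,150:480],None,fx=2.4,fy=2.4,interpolation=2)
for x in u: cv2.circle(im,tuple(int(v) for v in (x-[150,195]+.5)*2.4),3,(0,0,255),1)
cv2.imwrite("pics/w3p.png",im)
cv2.imwrite("pics/w3l.png",cv2.resize(t[200:275,150:225],None,fx=8,fy=8,interpolation=2))
cv2.imwrite("pics/w3r.png",cv2.resize(t[200:275,400:475],None,fx=8,fy=8,interpolation=2))
for q,x in zip(Q,u):print(q,x.round(1))
```

```text
[0, 65, 62] [152.1 254.8]
[0, -65, 62] [472.1 254.6]
[-4, 65, 62] [153.3 264. ]
[-4, -65, 62] [470.9 263.9]
[11.5, 52.5, 54] [183.8 222.2]
[11.5, 47.5, 54] [195.2 222. ]
[11.5, -47.5, 54] [428.8 221.9]
[11.5, -52.5, 54] [440.2 222. ]
[-4, 6, 78] [294.3 280.8]
[-4, -6, 78] [329.2 280.8]
[5.5, 52.5, 54] [185.1 236.3]
[5.5, -47.5, 54] [427.7 236.1]
```

View pics/w3p.png

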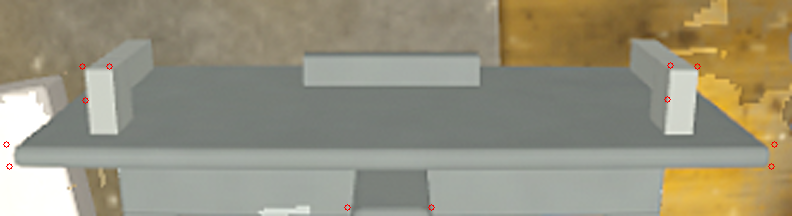

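View pics/w3l.png

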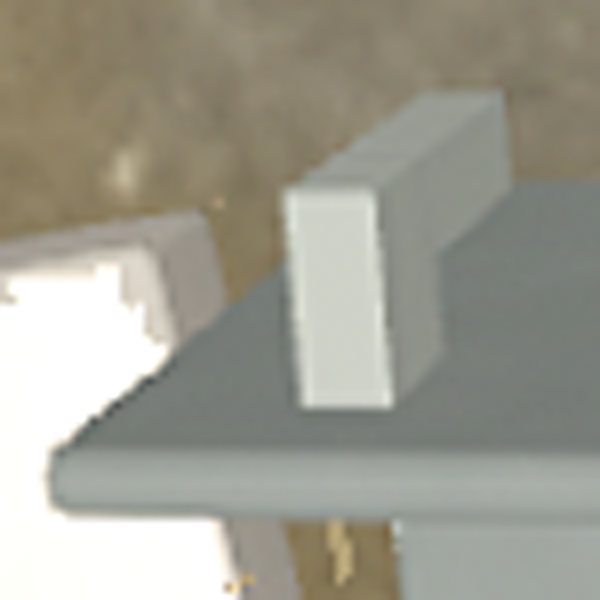

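View pics/w3r.png

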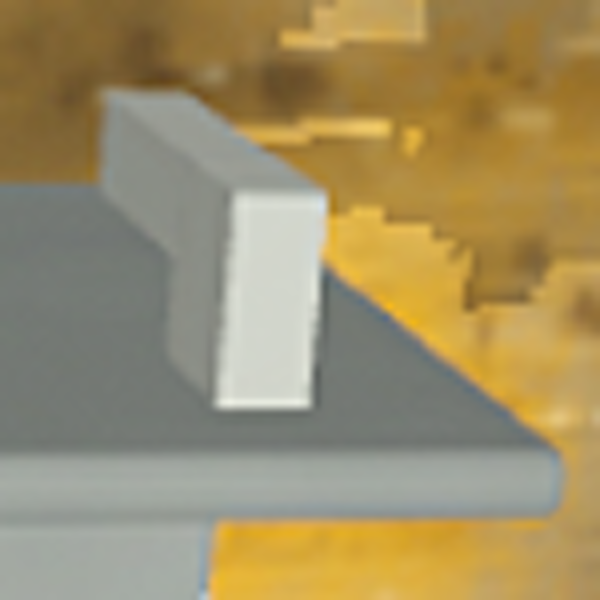

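Run:
```python
from h import *
d=np.load("w3.npz");p,r=d["p"],d["r"]
L=[((285,190),(11.5,52.5,54)),((375,190),(11.5,47.5,54)),((303,408),(0,52.5,54)),((393,408),(0,47.5,54)),((425,92),(11.5,52.5,28)),((502,92),(11.5,47.5,28))]
Rr=[((232,190),(11.5,-47.5,54)),((325,195),(11.5,-52.5,54)),((216,408),(0,-47.5,54)),((312,408),(0,-52.5,54)),((105,92),(11.5,-47.5,28)),((185,92),(11.5,-52.5,28))]
u=np.r_[uncrop([a for a,_ in L],8,(150,200)),uncrop([a for a,_ in Rr],8,(400,200))]
P=np.array([b for _,b in L+Rr])/1000
Rt=R.from_euler("xyz",r)
# bracket pose in "tool-level" frame: yaw-only
def pose(v): return R.from_euler("xyz",[v[3],v[4],v[5]]).apply(P)+v[:3]
f=lambda v:(projw(p,r,pose(v))-u).ravel()
for fix in (0,1):
    g=(lambda v:f(np.r_[v[:3],0,0,v[3]])) if fix else f
    s=least_squares(g,[.58,-.137,.094]+([-.05] if fix else [0,0,-.05]))
    print(s.x.round(4),np.abs(s.fun).max(),(s.x[:3]-p).round(4), (s.x[-1]-r[2]).round(4))
    dx=s.x[:2]-p[:2];c,sn=np.cos(s.x[-1]),np.sin(s.x[-1]);print("tcp in bracket xy",-(c*dx[0]+sn*dx[1]),-(-sn*dx[0]+c*dx[1]))
```

```text
[ 0.5792 -0.1392  0.0935  0.0022  0.001  -0.0535] 0.6934080019394742 [ 0.0331 -0.0023 -0.0614] -0.0004
tcp in bracket xy -0.03321386349237254 0.0005598364337999059
[ 0.5792 -0.1392  0.0934 -0.053 ] 0.7173761414294404 [ 0.0332 -0.0024 -0.0614] 0.0002
tcp in bracket xy -0.03326021637664062 0.0006474679882543144
```

Request:
move_arm(rows=[{"delta_rot": [0, 0, 0], "delta_pos": [-1.5, 0.5, 0], "hand": 0.5}, {"delta_rot": [0, 0, -1.1], "delta_pos": [-2, 2.5, 0], "hand": 0.5}, {"delta_rot": [0, 0, -1.2], "delta_pos": [-2, 3.5, 0], "hand": 0.5}, {"delta_rot": [0, 0, -1.2], "delta_pos": [0, 4, 0], "hand": 0.5}, {"delta_rot": [0, 0, -1.2], "delta_pos": [0, 4, 0], "hand": 0.5}, {"delta_rot": [0, 0, -1.2], "delta_pos": [0, 4, 0], "hand": 0.5}, {"delta_rot": [0, 0, -1.2], "delta_pos": [0, 4, 0], "hand": 0.5}, {"delta_rot": [0, 0, -1.2], "delta_pos": [0, 4, 0], "hand": 0.5}, {"delta_rot": [0, 0, 0], "delta_pos": [0, 3, 0], "hand": 0.5}, {"delta_rot": [0, 0, 0], "delta_pos": [0, 1, 0], "hand": 0.5}])

```text
t: 6.35
eef_pos: [0.4909, 0.1705, 0.1535]
ee_rot: [3.141, 0.001, -0.195]
force: [-0.7, 0.1, -2.4]
width: 0.0118
```

```bash
cat >> h.py <<'E'
RK=np.array([.5825,.1498,-.198]);TB=np.array([-.0332,.0005,.0611])
def rel(s=None):
    s=s or get_state();b=s["eef_pos"]-R.from_euler("z",s["ee_rot"][2]).apply(TB)
    d=b-[RK[0],RK[1],0];d=R.from_euler("z",-RK[2]).apply(d)
    return d*1000,np.degrees(s["ee_rot"][2]-RK[2])
def show():
    s=get_state();d,a=rel(s);print("t",s["t"],"bracket in rack mm",d.round(1),"yawerr",round(a,2),"F",R.from_euler("z",-RK[2]).apply(s["force"]).round(1),"M",R.from_euler("z",-RK[2]).apply(s["moment"]).round(2),"rot",s["ee_rot"].round(3))
E
python3 - <<'E'
from h import *
show();s=get_state();np.savez("w4.npz",p=s["eef_pos"],r=s["ee_rot"])
cv2.imwrite("pics/w4.png",grab_frame("wrist"));cv2.imwrite("pics/s4.png",grab_frame("side"))
E
```

```text
t 6.35 bracket in rack mm [-60.7   1.9  92.4] yawerr 0.16 F [-0.7 -0.1 -2.4] M [-0.1  -0.06 -0.  ] rot [ 3.141e+00  1.000e-03 -1.950e-01]
```

View pics/w4.png

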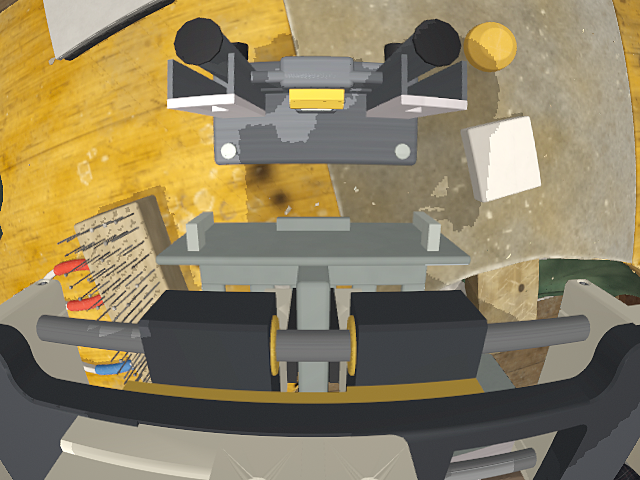

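View pics/s4.png

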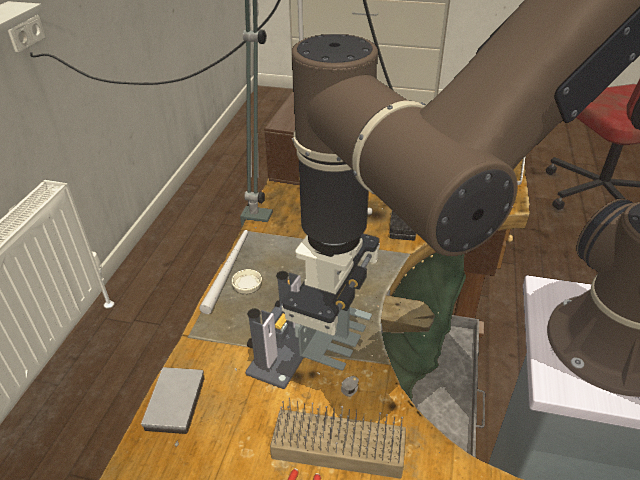

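Run:
```python
import cv2
t=cv2.imread("pics/w4.png")
cv2.imwrite("pics/w4l.png",cv2.resize(t[50:125,160:265],None,fx=7.5,fy=7.5,interpolation=2))
cv2.imwrite("pics/w4r.png",cv2.resize(t[50:125,365:470],None,fx=7.5,fy=7.5,interpolation=2))
```

```text
(no output)
```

View pics/w4l.png

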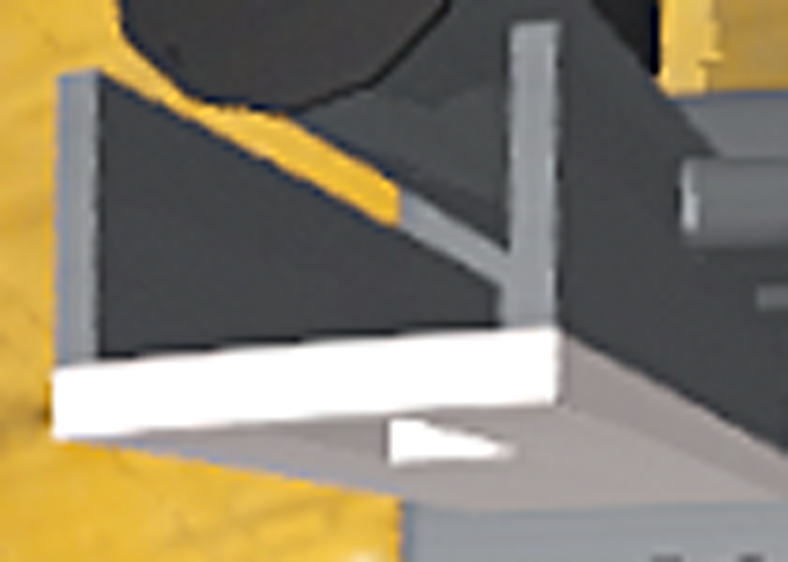

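View pics/w4r.png

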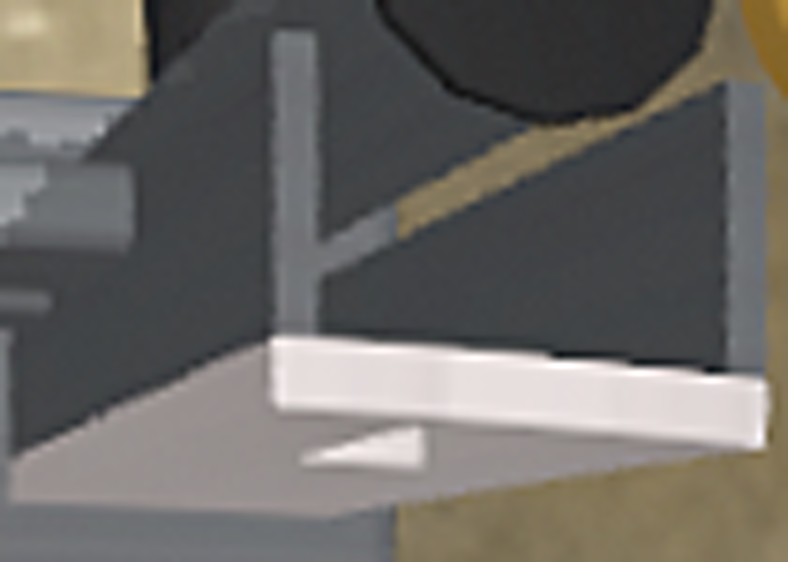

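Run:
```python
from h import *
d=np.load("w4.npz");p,r=d["p"],d["r"]
L=[((53,438),(0,65,136)),((55,368),(4,65,136)),((558,328),(4,35,136)),((556,402),(0,35,136))]
Q=[((274,407),(0,-35,136)),((270,338),(4,-35,136)),((766,378),(4,-65,136)),((765,447),(0,-65,136))]
u=np.r_[uncrop([a for a,_ in L],7.5,(160,50)),uncrop([a for a,_ in Q],7.5,(365,50))];P=np.array([b for _,b in L+Q])/1000
f=lambda v:(projw(p,r,W(v,P+[0,0,v[3]]))-u).ravel()
s=least_squares(f,[.58,.15,-.2,0]);J=np.linalg.inv(s.jac.T@s.jac);print(s.x.round(4),s.fun.round(1),np.sqrt(np.diag(J)).round(4)*.5)
```

```text
[ 0.5823  0.1499 -0.1965 -0.0028] [ 0.4 -0.1  0.   0.3 -0.5  0.3 -0.2 -0.3 -0.1 -0.2  0.5 -0.2 -0.1  0.3
 -0.1  0. ] [0.0001  0.0001  0.0015  0.00025]
```

Request:
move_arm(rows=[{"delta_rot": [0, 0, -0.1], "delta_pos": [0.5, -0.2, -0.5], "hand": 0.5}, {"delta_rot": [0, 0, 0], "delta_pos": [0.8, -0.2, -0.5], "hand": 0.5}, {"delta_rot": [0, 0, 0], "delta_pos": [0.9, -0.2, -0.5], "hand": 0.5}, {"delta_rot": [0, 0, 0], "delta_pos": [0.9, -0.2, -0.4], "hand": 0.5}, {"delta_rot": [0, 0, 0], "delta_pos": [0.7, -0.15, -0.3], "hand": 0.5}, {"delta_rot": [0, 0, 0], "delta_pos": [0.48, -0.1, 0], "hand": 0.5}, {"delta_rot": [0, 0, 0], "delta_pos": [0, 0, 0], "hand": 0.5}, {"delta_rot": [0, 0, 0], "delta_pos": [0, 0, 0], "hand": 0.5}, {"delta_rot": [0, 0, 0], "delta_pos": [0, 0, 0], "hand": 0.5}, {"delta_rot": [0, 0, 0], "delta_pos": [0, 0, 0], "hand": 0.5}])

```text
t: 7.45
eef_pos: [0.5338, 0.1578, 0.1328]
ee_rot: [-3.141, -0.0, -0.199]
force: [-0.3, -0.1, -2.5]
width: 0.012
```

```bash
sed -i 's/^RK=.*;TB/RK=np.array([.5824,.1499,-.197]);TB/' h.py
python3 - <<'E'
from h import *
show();s=get_state();np.savez("w5.npz",p=s["eef_pos"],r=s["ee_rot"])
im=grab_frame("wrist");cv2.imwrite("pics/w5.png",im);cv2.imwrite("pics/w5c.png",cv2.resize(im[130:270,140:490],None,fx=2.28,fy=2.28,interpolation=2))
s=grab_frame("side");cv2.imwrite("pics/s5c.png",cv2.resize(s[250:390,235:385],None,fx=4.2,fy=4.2,interpolation=2))
E
```

```text
t 7.45 bracket in rack mm [-16.   -2.3  71.7] yawerr -0.11 F [-0.3 -0.2 -2.5] M [ 0.03 -0.   -0.02] rot [-3.141 -0.    -0.199]
```

View pics/w5c.png

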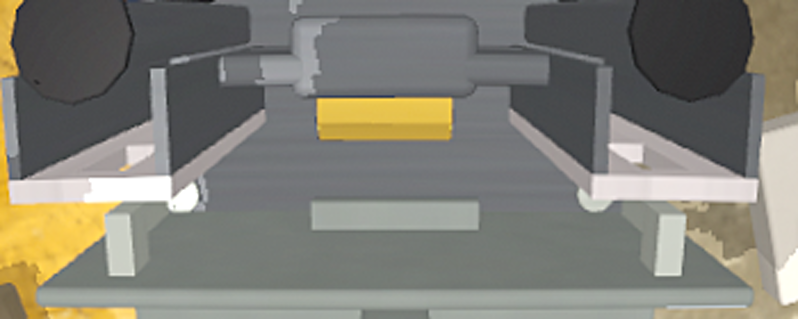

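View pics/s5c.png

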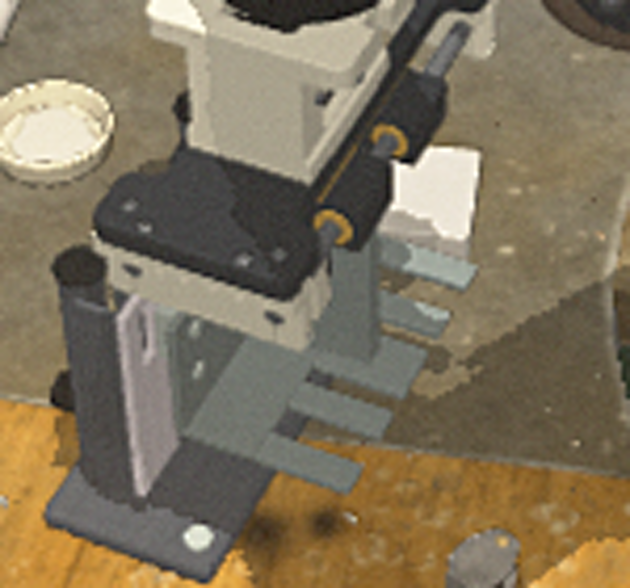

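Run:
```python
from h import *
t=cv2.imread("pics/w5.png")
cv2.imwrite("pics/w5l.png",cv2.resize(t[190:240,135:225],None,fx=8,fy=8,interpolation=2))
cv2.imwrite("pics/w5r.png",cv2.resize(t[190:240,395:485],None,fx=8,fy=8,interpolation=2))
```

```text
(no output)
```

View pics/w5l.png

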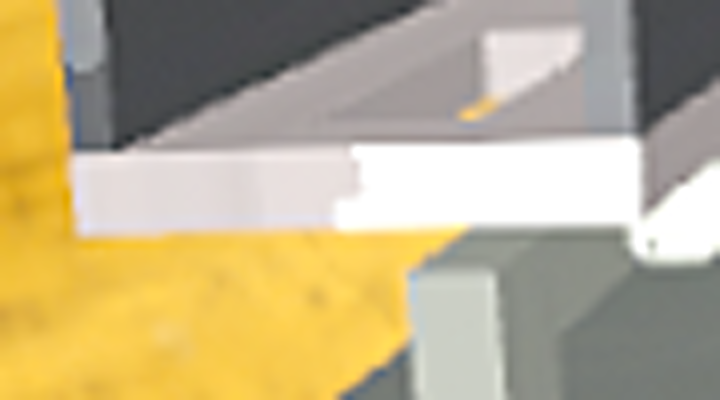

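View pics/w5r.png

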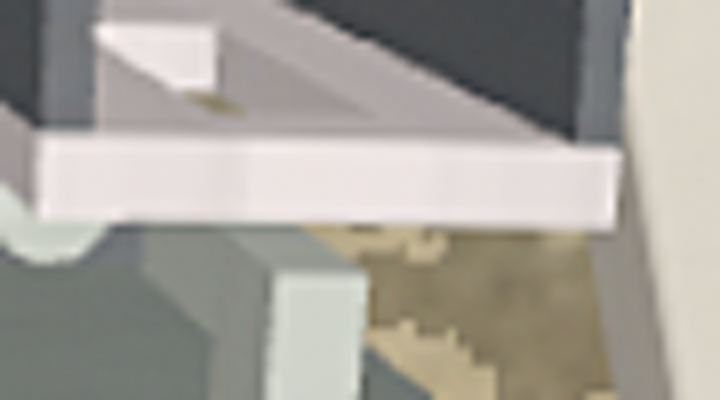

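Run:
```python
from h import *
d=np.load("w5.npz");p,r=d["p"],d["r"]
L=[((77,236),(0,65,136)),((72,153),(4,65,136)),((640,137),(4,35,136)),((640,227),(0,35,136))]
Q=[((37,218),(0,-35,136)),((40,132),(4,-35,136)),((622,150),(4,-65,136)),((615,230),(0,-65,136))]
u=np.r_[uncrop([a for a,_ in L],8,(135,190)),uncrop([a for a,_ in Q],8,(395,190))];P=np.array([b for _,b in L+Q])/1000
f=lambda v:(projw(p,r,W(v,P+[0,0,v[3]]))-u).ravel()
s=least_squares(f,[.58,.15,-.2,0]);print(s.x.round(4),s.fun.round(1))
```

```text
[ 0.5823  0.1498 -0.1968 -0.0026] [ 0.2 -0.3 -0.2  0.3 -0.4  0.4  0.3 -0.6  0.1  0.1  0.2  0.5 -0.1 -0.2
 -0.1 -0.3]
```

Request:
move_arm(rows=[{"delta_rot": [0, 0, 0.1], "delta_pos": [0.05, 0.12, -0.07], "hand": 0.5}, {"delta_rot": [0, 0, 0], "delta_pos": [0, 0.11, -0.07], "hand": 0.5}, {"delta_rot": [0, 0, 0], "delta_pos": [0, 0, 0], "hand": 0.5}, {"delta_rot": [0, 0, 0], "delta_pos": [0.1, -0.02, 0], "hand": 0.5}, {"delta_rot": [0, 0, 0], "delta_pos": [0.1, -0.02, 0], "hand": 0.5}, {"delta_rot": [0, 0, 0], "delta_pos": [0.1, -0.02, 0], "hand": 0.5}, {"delta_rot": [0, 0, 0], "delta_pos": [0.1, -0.02, 0], "hand": 0.5}, {"delta_rot": [0, 0, 0], "delta_pos": [0.1, -0.02, 0], "hand": 0.5}, {"delta_rot": [0, 0, 0], "delta_pos": [0.1, -0.02, 0], "hand": 0.5}, {"delta_rot": [0, 0, 0], "delta_pos": [0, 0, 0], "hand": 0.5}])

```text
t: 8.55
eef_pos: [0.5407, 0.1587, 0.1312]
ee_rot: [3.142, -0.0, -0.198]
force: [0.7, -0.1, -2.4]
width: 0.0121
```

```bash
python3 -c "
from h import *
show()"
```

```text
t 8.55 bracket in rack mm [-9.5 -0.  70.1] yawerr -0.04 F [ 0.7  0.  -2.4] M [-0.    0.01 -0.05] rot [ 3.142 -0.    -0.198]
```

Request:
move_arm(rows=[{"delta_rot": [0, 0, 0], "delta_pos": [0.1, -0.02, 0], "hand": 0.5}, {"delta_rot": [0, 0, 0], "delta_pos": [0.1, -0.02, 0], "hand": 0.5}, {"delta_rot": [0, 0, 0], "delta_pos": [0.1, -0.02, 0], "hand": 0.5}, {"delta_rot": [0, 0, 0], "delta_pos": [0.1, -0.02, 0], "hand": 0.5}, {"delta_rot": [0, 0, 0], "delta_pos": [0.1, -0.02, 0], "hand": 0.5}, {"delta_rot": [0, 0, 0], "delta_pos": [0.1, -0.02, 0], "hand": 0.5}, {"delta_rot": [0, 0, 0], "delta_pos": [0.1, -0.02, 0], "hand": 0.5}, {"delta_rot": [0, 0, 0], "delta_pos": [0.1, -0.02, 0], "hand": 0.5}, {"delta_rot": [0, 0, 0], "delta_pos": [0, 0, 0], "hand": 0.5}, {"delta_rot": [0, 0, 0], "delta_pos": [0, 0, 0], "hand": 0.5}])

```text
t: 9.55
eef_pos: [0.5485, 0.1571, 0.1311]
ee_rot: [3.142, 0.0, -0.198]
force: [-0.8, -0.4, -2.7]
width: 0.0117
```

```bash
python3 -c "
from h import *
show()"
```

```text
t 9.55 bracket in rack mm [-1.4 -0.  70. ] yawerr -0.04 F [-0.7 -0.5 -2.7] M [0.01 0.06 0.01] rot [ 3.142  0.    -0.198]
```

Request:
move_arm(rows=[{"delta_rot": [0, 0, 0], "delta_pos": [0.08, -0.02, 0], "hand": 0.5}, {"delta_rot": [0, 0, 0], "delta_pos": [0, 0, 0], "hand": 0.5}, {"delta_rot": [0, 0, 0], "delta_pos": [0, 0, -0.1], "hand": 0.5}, {"delta_rot": [0, 0, 0], "delta_pos": [0, 0, -0.1], "hand": 0.5}, {"delta_rot": [0, 0, 0], "delta_pos": [0, 0, -0.1], "hand": 0.5}, {"delta_rot": [0, 0, 0], "delta_pos": [0, 0, -0.1], "hand": 0.5}, {"delta_rot": [0, 0, 0], "delta_pos": [0, 0, -0.1], "hand": 0.5}, {"delta_rot": [0, 0, 0], "delta_pos": [0, 0, -0.1], "hand": 0.5}, {"delta_rot": [0, 0, 0], "delta_pos": [0, 0, 0], "hand": 0.5}, {"delta_rot": [0, 0, 0], "delta_pos": [0, 0, 0], "hand": 0.5}])

```text
t: 10.55
eef_pos: [0.5495, 0.1572, 0.1262]
ee_rot: [-3.141, -0.001, -0.197]
force: [-3.8, -0.6, 6.9]
width: 0.0119
```

```bash
python3 -c "
from h import *
show()"
```

```text
t 10.55 bracket in rack mm [-0.5  0.2 65.1] yawerr -0.01 F [-3.6 -1.3  6.9] M [-0.18  1.33  0.02] rot [-3.141e+00 -1.000e-03 -1.970e-01]
```

Request:
move_arm(rows=[{"delta_rot": [0, 0, 0], "delta_pos": [0, 0, -0.1], "hand": 0.5}, {"delta_rot": [0, 0, 0], "delta_pos": [0, 0, -0.1], "hand": 0.5}, {"delta_rot": [0, 0, 0], "delta_pos": [0, 0, -0.1], "hand": 0.5}, {"delta_rot": [0, 0, 0], "delta_pos": [0, 0, -0.1], "hand": 0.5}, {"delta_rot": [0, 0, 0], "delta_pos": [0, 0, 0], "hand": 0.5}, {"delta_rot": [0, 0, 0], "delta_pos": [0, 0, 0], "hand": 0.5}, {"delta_rot": [0, 0, 0], "delta_pos": [0, 0, 0], "hand": 0.5}, {"delta_rot": [0, 0, 0], "delta_pos": [0, 0, 0], "hand": 0.5}, {"delta_rot": [0, 0, 0], "delta_pos": [0, 0, 0], "hand": 0.5}, {"delta_rot": [0, 0, 0], "delta_pos": [0, 0, 0], "hand": 0.5}])

```text
t: 11.55
eef_pos: [0.549, 0.1567, 0.1209]
ee_rot: [3.141, 0.001, -0.198]
force: [-4.8, 0.5, -3.5]
width: 0.0115
```

```bash
python3 -c "
from h import *
show()"
```

```text
t 11.55 bracket in rack mm [-0.9 -0.4 59.8] yawerr -0.04 F [-4.8 -0.4 -3.5] M [-0.2   1.89  0.03] rot [ 3.141e+00  1.000e-03 -1.980e-01]
```

Request:
move_arm(rows=[{"delta_rot": [0, 0, 0], "delta_pos": [0, 0, -0.1], "hand": 0.5}, {"delta_rot": [0, 0, 0], "delta_pos": [0, 0, -0.1], "hand": 0.5}, {"delta_rot": [0, 0, 0], "delta_pos": [0, 0, -0.1], "hand": 0.5}, {"delta_rot": [0, 0, 0], "delta_pos": [0, 0, -0.1], "hand": 0.5}, {"delta_rot": [0, 0, 0], "delta_pos": [0, 0, -0.1], "hand": 0.5}, {"delta_rot": [0, 0, 0], "delta_pos": [0, 0, 0], "hand": 0.5}, {"delta_rot": [0, 0, 0], "delta_pos": [0, 0, 0], "hand": 0.5}, {"delta_rot": [0, 0, 0], "delta_pos": [0, 0, 0], "hand": 0.5}, {"delta_rot": [0, 0, 0], "delta_pos": [0, 0, 0], "hand": 0.5}, {"delta_rot": [0, 0, 0], "delta_pos": [0, 0, 0], "hand": 0.5}])

```text
t: 12.55
eef_pos: [0.5497, 0.1572, 0.1169]
ee_rot: [-3.141, -0.001, -0.197]
force: [-6.4, -0.3, 4.6]
width: 0.012
```

```bash
python3 -c "
from h import *
show()"
```

```text
t 12.55 bracket in rack mm [-0.3  0.2 55.8] yawerr -0.02 F [-6.2 -1.6  4.6] M [-0.26  2.25 -0.02] rot [-3.141e+00 -1.000e-03 -1.970e-01]
```

Request:
move_arm(rows=[{"delta_rot": [0, 0, 0], "delta_pos": [0, 0, -0.05], "hand": 0.5}, {"delta_rot": [0, 0, 0], "delta_pos": [0, 0, -0.05], "hand": 0.5}, {"delta_rot": [0, 0, 0], "delta_pos": [0, 0, -0.05], "hand": 0.5}, {"delta_rot": [0, 0, 0], "delta_pos": [0, 0, -0.05], "hand": 0.5}, {"delta_rot": [0, 0, 0], "delta_pos": [0, 0, 0], "hand": 0.5}, {"delta_rot": [0, 0, 0], "delta_pos": [0, 0, 0], "hand": 0.5}, {"delta_rot": [0, 0, 0], "delta_pos": [0, 0, 0], "hand": 0.5}, {"delta_rot": [0, 0, 0], "delta_pos": [0, 0, 0], "hand": 0.5}, {"delta_rot": [0, 0, 0], "delta_pos": [0, 0, 0], "hand": 0.5}, {"delta_rot": [0, 0, 0], "delta_pos": [0, 0, 0], "hand": 0.5}])

```text
t: 13.55
eef_pos: [0.5497, 0.1572, 0.1152]
ee_rot: [-3.141, -0.001, -0.197]
force: [-7.3, 1.0, 5.9]
width: 0.0121
```

```bash
python3 -c "
from h import *
show()"
```

```text
t 13.55 bracket in rack mm [-0.3  0.3 54.1] yawerr -0.0 F [-7.4 -0.4  5.9] M [-0.44  2.68  0.02] rot [-3.141e+00 -1.000e-03 -1.970e-01]
```

Request:
move_arm(rows=[{"delta_rot": [0, 0, 0], "delta_pos": [0, 0, -0.05], "hand": 0.5}, {"delta_rot": [0, 0, 0], "delta_pos": [0, 0, -0.05], "hand": 0.5}, {"delta_rot": [0, 0, 0], "delta_pos": [0, 0, 0], "hand": 0.5}, {"delta_rot": [0, 0, 0], "delta_pos": [0, 0, 0], "hand": 0.5}, {"delta_rot": [0, 0, 0], "delta_pos": [0, 0, 0], "hand": 0.5}, {"delta_rot": [0, 0, 0], "delta_pos": [0, 0, 0], "hand": 0.5}, {"delta_rot": [0, 0, 0], "delta_pos": [0, 0, 0], "hand": 0.5}, {"delta_rot": [0, 0, 0], "delta_pos": [0, 0, 0], "hand": 0.5}, {"delta_rot": [0, 0, 0], "delta_pos": [0, 0, 0], "hand": 0.5}, {"delta_rot": [0, 0, 0], "delta_pos": [0, 0, 0], "hand": 0.5}])

```text
t: 14.55
eef_pos: [0.5498, 0.1571, 0.1143]
ee_rot: [-3.141, -0.001, -0.197]
force: [-7.5, 0.6, 6.5]
width: 0.0118
```

```bash
python3 -c "
from h import *
show()"
```

```text
t 14.55 bracket in rack mm [-0.2  0.2 53.2] yawerr 0.0 F [-7.5 -0.8  6.5] M [-0.48  2.53  0.04] rot [-3.141e+00 -1.000e-03 -1.970e-01]
```

Request:
move_arm(rows=[{"delta_rot": [0, 0, 0], "delta_pos": [0, 0, -0.05], "hand": 0.5}, {"delta_rot": [0, 0, 0], "delta_pos": [0, 0, -0.05], "hand": 0.5}, {"delta_rot": [0, 0, 0], "delta_pos": [0, 0, 0], "hand": 0.5}, {"delta_rot": [0, 0, 0], "delta_pos": [0, 0, 0], "hand": 0.5}, {"delta_rot": [0, 0, 0], "delta_pos": [0, 0, 0], "hand": 0.5}, {"delta_rot": [0, 0, 0], "delta_pos": [0, 0, 0], "hand": 0.5}, {"delta_rot": [0, 0, 0], "delta_pos": [0, 0, 0], "hand": 0.5}, {"delta_rot": [0, 0, 0], "delta_pos": [0, 0, 0], "hand": 0.5}, {"delta_rot": [0, 0, 0], "delta_pos": [0, 0, 0], "hand": 0.5}, {"delta_rot": [0, 0, 0], "delta_pos": [0, 0, 0], "hand": 0.5}])

```text
t: 15.55
eef_pos: [0.5498, 0.1572, 0.1134]
ee_rot: [-3.141, -0.001, -0.197]
force: [-8.9, 0.6, 8.6]
width: 0.0118
```

```bash
python3 -c "
from h import *
show()"
```

```text
t 15.55 bracket in rack mm [-0.2  0.3 52.3] yawerr 0.0 F [-8.8 -1.2  8.6] M [-0.63  2.83  0.03] rot [-3.141e+00 -1.000e-03 -1.970e-01]
```

Request:
move_arm(rows=[{"delta_rot": [0, 0, 0], "delta_pos": [0, 0, -0.05], "hand": 0.5}, {"delta_rot": [0, 0, 0], "delta_pos": [0, 0, -0.05], "hand": 0.5}, {"delta_rot": [0, 0, 0], "delta_pos": [0, 0, 0], "hand": 0.5}, {"delta_rot": [0, 0, 0], "delta_pos": [0, 0, 0], "hand": 0.5}, {"delta_rot": [0, 0, 0], "delta_pos": [0, 0, 0], "hand": 0.5}, {"delta_rot": [0, 0, 0], "delta_pos": [0, 0, 0], "hand": 0.5}, {"delta_rot": [0, 0, 0], "delta_pos": [0, 0, 0], "hand": 0.5}, {"delta_rot": [0, 0, 0], "delta_pos": [0, 0, 0], "hand": 0.5}, {"delta_rot": [0, 0, 0], "delta_pos": [0, 0, 0], "hand": 0.5}, {"delta_rot": [0, 0, 0], "delta_pos": [0, 0, 0], "hand": 0.5}])

```text
t: 16.55
eef_pos: [0.5498, 0.1572, 0.1133]
ee_rot: [-3.141, -0.002, -0.197]
force: [-12.2, 0.3, 15.9]
width: 0.0116
```

Run:
```python
from h import *
show();im=grab_frame("wrist");cv2.imwrite("pics/w6.png",im);cv2.imwrite("pics/w6c.png",cv2.resize(im[130:300,140:490],None,fx=2.28,fy=2.28,interpolation=2))
s=grab_frame("side");cv2.imwrite("pics/s6c.png",cv2.resize(s[250:390,235:385],None,fx=4.2,fy=4.2,interpolation=2))
```

```text
t 16.55 bracket in rack mm [-0.2  0.3 52.2] yawerr 0.02 F [-12.   -2.1  15.9] M [-0.94  3.93  0.04] rot [-3.141e+00 -2.000e-03 -1.970e-01]
```

View pics/w6c.png

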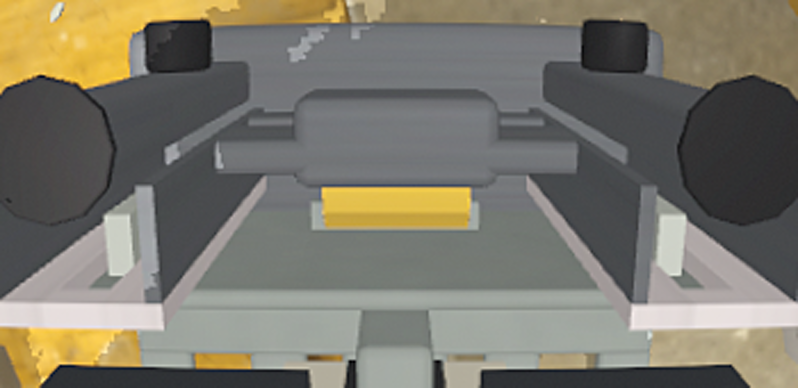

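View pics/s6c.png

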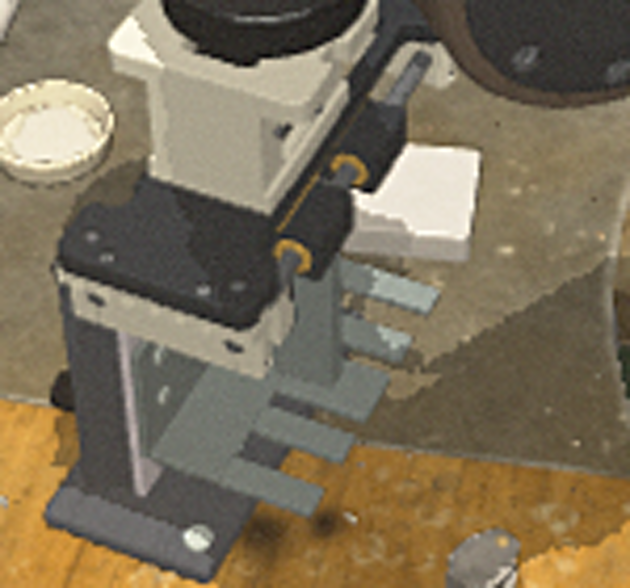

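Request:
move_arm(rows=[{"delta_rot": [0, 0, 0], "delta_pos": [0, 0, 0.05], "hand": 0.5}, {"delta_rot": [0, 0, 0], "delta_pos": [0, 0, 0.05], "hand": 0.5}, {"delta_rot": [0, 0, 0], "delta_pos": [0, 0, 0.05], "hand": 0.5}, {"delta_rot": [0, 0, 0], "delta_pos": [0, 0, 0.05], "hand": 0.5}, {"delta_rot": [0, 0, 0], "delta_pos": [0, 0, 0.05], "hand": 0.5}, {"delta_rot": [0, 0, 0], "delta_pos": [0, 0, 0.05], "hand": 0.5}, {"delta_rot": [0, 0, 0], "delta_pos": [0, 0, 0.05], "hand": 0.5}, {"delta_rot": [0, 0, 0], "delta_pos": [0, 0, 0.05], "hand": 0.5}, {"delta_rot": [0, 0, 0], "delta_pos": [0, 0, 0], "hand": 0.5}, {"delta_rot": [0, 0, 0], "delta_pos": [0, 0, 0], "hand": 0.5}])

```text
t: 17.65
eef_pos: [0.5497, 0.1571, 0.1149]
ee_rot: [-3.141, -0.0, -0.198]
force: [0.6, 0.1, -7.0]
width: 0.012
```

Run:
```python
from h import *
show();im=grab_frame("wrist");cv2.imwrite("pics/w7c.png",cv2.resize(im[180:280,260:370],None,fx=6,fy=6,interpolation=2))
```

```text
t 17.65 bracket in rack mm [-0.2  0.2 53.8] yawerr -0.03 F [ 0.6  0.2 -7. ] M [ 0.29 -0.02  0.05] rot [-3.141 -0.    -0.198]
```

View pics/w7c.png

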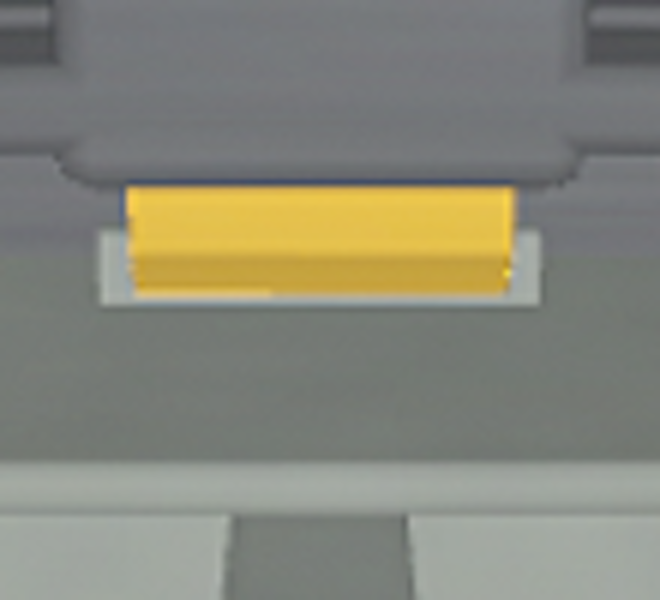

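Request:
move_arm(rows=[{"delta_rot": [0, 0, 0], "delta_pos": [0, 0, -0.04], "hand": 0.5}, {"delta_rot": [0, 0, 0], "delta_pos": [0, 0, 0], "hand": 1.5}, {"delta_rot": [0, 0, 0], "delta_pos": [0, 0, 0], "hand": 2.5}, {"delta_rot": [0, 0, 0], "delta_pos": [0, 0, 0], "hand": 4}, {"delta_rot": [0, 0, 0], "delta_pos": [0, 0, 0], "hand": 4}, {"delta_rot": [0, 0, 0], "delta_pos": [0, 0, 1], "hand": 4}, {"delta_rot": [0, 0, 0], "delta_pos": [0, 0, 2], "hand": 4}, {"delta_rot": [0, 0, 0], "delta_pos": [0, 0, 3], "hand": 4}, {"delta_rot": [0, 0, 0], "delta_pos": [0, 0, 3], "hand": 4}, {"delta_rot": [0, 0, 0], "delta_pos": [0, 0, 3], "hand": 4}])

```text
t: 18.7
eef_pos: [0.5493, 0.1568, 0.2369]
ee_rot: [-3.141, -0.001, -0.197]
force: [0.2, 1.4, -0.5]
width: 0.0403
```

Request:
move_arm(rows=[{"delta_rot": [0, 0, 0], "delta_pos": [-2, -1, 2], "hand": 4}, {"delta_rot": [0, 0, 0], "delta_pos": [-3, -1, 2], "hand": 4}, {"delta_rot": [0, 0, 0], "delta_pos": [-3, -1, 0], "hand": 4}, {"delta_rot": [0, 0, 0], "delta_pos": [-1, 0, 0], "hand": 4}, {"delta_rot": [0, 0, 0], "delta_pos": [0, 0, 0], "hand": 4}, {"delta_rot": [0, 0, 0], "delta_pos": [0, 0, 0], "hand": 4}, {"delta_rot": [0, 0, 0], "delta_pos": [0, 0, 0], "hand": 4}, {"delta_rot": [0, 0, 0], "delta_pos": [0, 0, 0], "hand": 4}, {"delta_rot": [0, 0, 0], "delta_pos": [0, 0, 0], "hand": 4}, {"delta_rot": [0, 0, 0], "delta_pos": [0, 0, 0], "hand": 4}])

```text
t: 19.7
eef_pos: [0.4596, 0.127, 0.2744]
ee_rot: [3.141, 0.001, -0.198]
force: [0.4, 0.2, 0.0]
width: 0.0397
```

Run:
```python
from h import *
s=get_state();print(s["t"],s["eef_pos"],s["force"],s["width"]);np.savez("w8.npz",p=s["eef_pos"],r=s["ee_rot"])
im=grab_frame("wrist");cv2.imwrite("pics/w8.png",im)
t=grab_frame("top");cv2.imwrite("pics/t8.png",t)
Q=np.array([[-76,65,5],[-76,-65,5],[-58,6,78],[-58,-6,78],[-4,65,62],[-4,-65,62]])/1000
for x in projw(s["eef_pos"],s["ee_rot"],W(RK,Q)+[0,0,.0538]): cv2.circle(im,(int(x[0]+.5),int(x[1]+.5)),2,(0,0,255),1)
cv2.imwrite("pics/w8c.png",cv2.resize(im[60:260,180:460],None,fx=2.8,fy=2.8,interpolation=2))
```

```text
19.7 [0.45956078 0.12697837 0.27436246] [0.35566938 0.24968432 0.03709397] 0.03965321975099236
```

View pics/w8c.png

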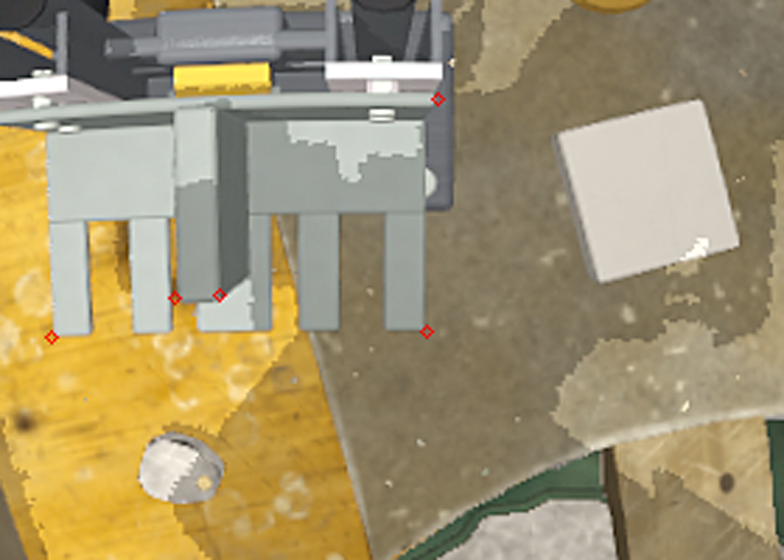

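View pics/t8.png

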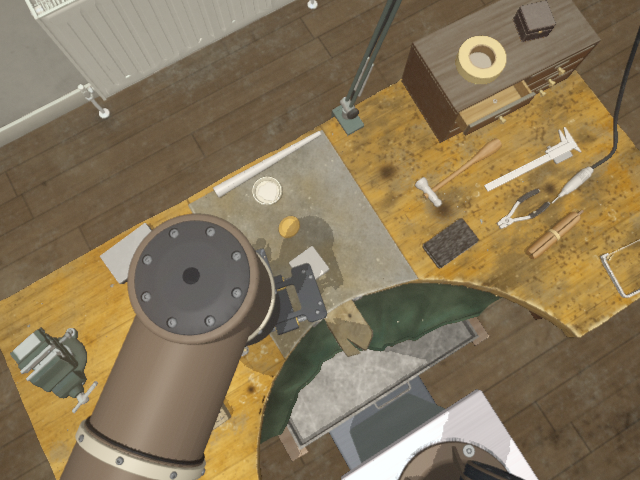

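```bash
python3 -c "
from station import *
print(job_done())"
```

```text
the job is handed in; nothing more can be done
None
```

The bracket is on the rack with the catch snapped over it. I let go, drew the arm clear and handed the job in at about 20 s.

**Insertion:** I located the rack and bracket in the three cameras. The strips came out about 2.7 mm below the middle setting. I gripped the web, corrected a 2 mm sideways error seen from the wrist, and the tabs went through both slots without contact at about 70 mm.

**Push down:**
- The bead met the catch with about 9 N, and the seat then took hold at about 56 mm.
- The stop was felt at 52.2 mm (predicted 52.3), with about 18 N downward and 12 N sideways at the wrist. The most I read between moves stayed well under 40 N.

**Last checks:**
- **Catch and seat:** a light upward pull was held at 53.8 mm, 1.6 mm above the stop. The wrist picture showed the brass catch sprung out over the bead. I have no direct readout of the catch or seat values, so both are inferred from the forces, heights and pictures.
- **Position after release:** the shelf tips were where I predicted, with the bracket square to the rack. The top of the web sat a few pixels from its predicted spot in the enlarged view, which I took as small. The gripper was clear and the wrist force about zero.
- **Other objects:** the dish, wax lump, white block and charcoal block looked unmoved in the top view. The loupe and steel block were partly hidden by the arm there. The loupe did show in the last wrist picture, but I did not measure its position, and the arm was never carried near either.

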